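Present a cover above the nest of a test fixture

TASK

On the test fixture, slide the carriage along its rails by its red post, out from the press tower until it is fully against the black end stop. Then take the green cover from the black parts tray, carry it over the yellow-framed guard without it touching the fixture, and present it for the gap check over the white device in the carriage's nest: centred, level, its long sides along the device's long sides, about one centimetre above it and not touching. Finish while still holding it there in the gripper; leave the other covers and everything else on the bench where they are.

Things in the scene. Friction and masses are not known exactly. Their poses are not given: they have to be found in the camera images.
- fixture: Test fixture, fixed: aluminium base plate 160 (x) x 400 (y) x 15 mm. Origin: centre of the plate's underside, on the bench; z up; y runs along the rails from the press tower (columns and head with green lamps, 410 mm high, y -200 to -130 mm) to the guard. The black end stop is a block at y +150 to +164 mm, top 45 mm above the bench; from tower to guard nothing else fixed is as high.
- guard_top (a point): Middle of the top edge of the guard, a clear panel in a yellow frame that stands across the end of the fixture at its y = +195 mm: 160 mm wide along the fixture's x, 9 mm thick, top 100 mm above the bench. Axes as the fixture's.
- carriage (a joint): Slide of the carriage along the fixture's y axis, in m: 0 is fully under the tower, 0.18 is against the end stop (as far as it goes). It starts partly out (0.04 to 0.11). Stiff-running: about 2.5 N of friction, no spring; it stays where it is left.
- post_top (a point): Centre of the top of the red post by which the carriage is slid. Post 16 x 16 mm, sides along the fixture's x and y, 53 mm tall above the carriage plate, top 95 mm above the bench; 75 mm from the nest's centre on the guard side. With the carriage at the stop it is 75 mm from the guard. Axes as the fixture's.
- nest_top (a point): Centre of the flat top of the white device sitting in the carriage's nest, 70 mm above the bench; moves with the carriage. The device is 32 mm (x) x 50 mm (y) x 18 mm tall, on a black pad 62 x 80 x 10 mm. Axes as the fixture's: y is along the slide and along the device's long sides, z up.
- cover_green: Green cover, a shell open underneath: 64 (its x) x 46 (its y) x 30 mm tall, walls 3 mm, 2 mm ribs on top, 40 to 85 g. Origin: centre of its open lower rim, 5 mm above the bench in the tray; z up. One of three like covers (green, white, blue) in a row in the tray, 90 mm apart in any order, long sides (x) roughly along the tray's.
- tray: Black open parts tray, fixed: 300 mm (its x) x 160 mm (its y), 20 mm high, walls and floor 5 mm thick. Origin: centre of its underside, on the bench. It stands to the robot's left of the fixture, beyond the guard.
- cover_white: White cover, same shape as the green one, in the tray; leave alone.
- cover_blue: Blue cover, same shape as the green one, in the tray; leave alone.
- tape_roll: Yellow tape roll lying flat, 90 mm across, 24 mm high; origin at the centre of its underside; leave alone.
- jar: Amber jar with black cap, 60 mm across, 90 mm high; origin at the centre of its underside; leave alone.
- screwdriver: Orange-handled screwdriver, 190 mm long, lying on the bench beyond the fixture; leave alone.
There are look-alikes about, which are no part of the job. What is meant by the cover_green is not brown or orange, and is the larger of those in its own colour.

How it is judged:
By the outcome, as a careful person would: the job done as asked, in the order asked, and still so for the second after the job is handed in, while the arm keeps its last pose, push and grip.
It also fails if it takes over 53 s, if anything falls off the work surface, if the arm or the gripper's body presses on something with over 40 N, if the wrist force passes 120 N, or if a joint passes its speed limit or range.

ROBOT

A 6-joint arm with a two-finger parallel gripper is mounted at the origin on the work surface. World frame = base frame: x ahead of the robot, y to its left, z up, the work surface at z = 0. Lengths are in m, angles in rad, forces in N, time in s.
With the tool pointing down it reaches from about 0.25 to 0.8 m from the base axis. Payload 8.5 kg.
Tool frame: the origin (TCP) lies at the very end of the fingers, on their centre line; the grasp point (between the pads) lies 19 mm behind it (ctrl.tcp_to_grasp is the distance from the TCP to the grasp point, in m); z points along the fingers, y is the line along which they close (so a half turn about z gives the same grasp; the last joint's range is limited). The gripper opens to 85 mm and grips with 20 to 120 N. Pads are 22 mm wide; open, the fingers measure 114 mm over their backs; the gripper's body (76 mm by 85 mm) begins 54 mm behind the grasp point. The pads swing forward as they close: fully open they stand 13 mm farther back than shut.
Start: joints at [1.31, 0.238, -0.013, 1.319, 0, 1.571], TCP at [0.135, 0.507, 0.231] pointing down, gripper open.
Joint ranges: [-2.66, 2.66], [-1.03, 1.9], [-1.14, 1.46], [-1.82, 2.27], [-1.45, 1.34], [-3.14, 3.14]. Speed limits (rad/s): [2.22, 2.22, 2.79, 3.14, 3.14, 3.14].

INTERFACE

Orientations are given as a rotation vector (axis times angle).
In Python, from workcell import state, get_image, close_job, find_in, trace, ctrl gives the robot as it stands.
- The arm moves only by the tool apply_moves, never from a script. Its argument "deltas" is a list of rows, each an object of numbers: "ax", "ay", "az": the turn, a rotation vector about the tool's x, y, z each as a share of 180 degrees, from -1 to 1; "tx", "ty", "tz": the shift along the tool's x, y, z each as a share of 0.12 m, from -1 to 1; "hand": the closure, from 0 (fully open) to 1 (shut). In form: [{"ax": .., "ay": .., "az": .., "tx": .., "ty": .., "tz": .., "hand": ..}, ...]. A call has exactly 5 rows; each row is the pose to reach, as a shift and turn from the pose commanded when the call began, along the tool's axes at that moment, turning the shorter way round; what a row does not reach only later rows make up. A row lasts 1/10 s, in which the tool goes at most 50 mm and 8.59 degrees, less where a joint would pass 70% of its speed; a pose out of reach is approached as far as the arm can. A call with a number of a shift or a turn outside -1 to 1 is refused whole. A call with a gripper value outside its range is refused whole. The fingers move at their own pace and stop on an object; "newtons" is the grip in N (left out, the last holds). Time passes only in rows, so rows that repeat a pose let the fingers close, or fill a call up. It gives the time, the measured TCP pose, the force, the opening and the grip force at its end, in the units of the state.
- state(): the state, without advancing time (a new reading comes with each control period).
- get_image(name): name is "side" or "top"; returns a dict with "color" (400x640x3 uint8, red, green, blue), "vertical_fov" (degrees; the focal length in pixels is half the picture's height over the tangent of half this angle, whatever the lens; pixels are square), "cx", "cy" (the principal point, pixels), "R" (3x3) and "t" (3): a world point X has camera coordinates R X + t. Camera axes: x right, y down, z forward; pixel columns grow to the right and rows downward; lengths in m; the calibration is good to about 2 mm. A picture is of the moment at which its call begins. There is no depth.
- close_job(): hands the job in; it is judged then, once.
Trained networks look in the newest picture that a camera, given by its name, has taken for a name from the list of things; names that differ only in an ending like _2 or _b are one class to them, and where a whole thing is asked for, a point or a joint stands for the part that bears it (a point fixed in the world has none). Each returns a list of dicts, best first, with "score" (0 to 1); they miss things now and then, are a little off and sometimes report something else, mostly with a low value. They report only what shows in the picture. A call takes as long as a camera call. They do not tell look-alikes from the thing itself.
- find_in(target, camera): "box" ([left, top, right, bottom] in pixels, round what is visible of it).
- trace(target, camera): "pixels" (400x640 bool, what is visible of it) and "box" ([left, top, right, bottom] in pixels, round what is visible of it).
The state is a dict: "clock": time; "q": joint angles; "joint_velocities": joint speeds; "effort": joint torques, N m; "ee_pos": TCP position; "eef_rot": TCP orientation; "wrist_force": force on the tool from outside, world axes, zero at the start; "ft_torque": the same for the moment, N m; "opening": finger opening in m; "grip_force": force on a finger pad.
Only numpy, scipy, OpenCV 4.12 (cv2) and the standard library are available. Lean on these libraries where they do the work, as an engineer would, in place of code of your own. Each camera call takes 0.05 s, during which the arm holds its last target. There are 200 camera calls.

## Working session

There is one attempt and no reset: what is moved stays moved. The work goes in short steps, Python scripts to look and compute and a tool call to move; the robot and the scene stay as the last step left them, time stands still between calls to the robot, and variables do not carry over. Pictures are saved under pics/ and viewed, at most 10 in all, crops included, and the job is handed in when it is done.

Besides the shell and the picture viewer there is one more tool, called after "Emit:" as name(argument=value, ...) on one line, values as JSON. apply_moves: Moves the arm, as the interface text tells. Its arguments: {"type":"object","properties":{"deltas":{"type":"array","items":{"type":"object","properties":{"ax":{"type":"number"},"ay":{"type":"number"},"az":{"type":"number"},"tx":{"type":"number"},"ty":{"type":"number"},"tz":{"type":"number"},"hand":{"type":"number"}}}},"newtons":{"type":"number"}},"required":["deltas"]}

```bash
mkdir -p pics
cat > h.py <<'E'
import numpy as np, cv2
from workcell import *
def K(im):
    f=200/np.tan(np.radians(im["vertical_fov"])/2); return f
def proj(im,X):
    c=np.atleast_2d(X)@np.array(im["R"]).T+im["t"]; return c[:,:2]/c[:,2:]*K(im)+[im["cx"],im["cy"]]
def ray(im,p,z):
    R=np.array(im["R"]);o=-R.T@im["t"];d=R.T@np.array([(p[0]-im["cx"])/K(im),(p[1]-im["cy"])/K(im),1.])
    return o+d*(z-o[2])/d[2]
E
python3 - <<'E'
from h import *
s=state();print({k:np.round(v,3) for k,v in s.items()},ctrl.tcp_to_grasp)
for c in("top","side"):
    im=get_image(c);cv2.imwrite(f"pics/{c}0.png",im["color"][...,::-1])
    R=np.array(im["R"]);print(c,np.round(-R.T@im["t"],3),np.round(R,3).tolist(),im["vertical_fov"])
    for t in("fixture","guard_top","carriage","post_top","nest_top","cover_green","tray","cover_white","cover_blue","tape_roll","jar","screwdriver"):
        try: print(t,[(np.round(d["box"]).tolist(),round(d["score"],2)) for d in find_in(t,c)[:3]])
        except Exception as e: print(t,e)
E
```

```text
{'clock': np.float64(0.0), 'q': array([ 1.31 ,  0.239, -0.014,  1.319,  0.   ,  1.571]), 'joint_velocities': array([ 0.001,  0.   , -0.   ,  0.   ,  0.002, -0.   ]), 'effort': array([ 3.0000e-03, -5.3878e+01,  3.4644e+01,  1.8000e-02,  0.0000e+00,
       -0.0000e+00]), 'ee_pos': array([0.135, 0.507, 0.231]), 'eef_rot': array([-4.080e-01, -3.115e+00,  2.000e-03]), 'wrist_force': array([-0.476,  0.245,  0.08 ]), 'ft_torque': array([-0.012, -0.032, -0.027]), 'grip_force': np.float64(0.0), 'opening': np.float64(0.085)} 0.0187
top [0.347 0.071 1.244] [[0.013, -1.0, -0.0], [-0.984, -0.013, -0.176], [0.176, 0.003, -0.984]] 42.94805975365424
fixture [([315.0, 156.0, 546.0, 253.0], 0.86)]
guard_top [([185.0, 146.0, 259.0, 273.0], 0.35)]
carriage [([377.0, 188.0, 459.0, 238.0], 0.75)]
post_top [([378.0, 184.0, 461.0, 238.0], 0.66)]
nest_top [([377.0, 185.0, 460.0, 236.0], 0.63)]
cover_green [([136.0, 209.0, 168.0, 239.0], 0.9), ([188.0, 287.0, 213.0, 314.0], 0.85), ([149.0, 258.0, 172.0, 282.0], 0.73)]
tray [([181.0, 149.0, 258.0, 275.0], 0.61), ([315.0, 159.0, 546.0, 254.0], 0.16)]
cover_whit
[... 341 characters left out ...]
, 36.0, 370.0, 213.0], 0.88)]
carriage [([319.0, 143.0, 357.0, 175.0], 0.56)]
post_top [([319.0, 143.0, 357.0, 177.0], 0.83)]
nest_top [([318.0, 141.0, 356.0, 177.0], 0.55), ([296.0, 34.0, 374.0, 213.0], 0.43)]
cover_green [([384.0, 304.0, 408.0, 323.0], 0.78), ([336.0, 304.0, 370.0, 336.0], 0.7), ([362.0, 254.0, 385.0, 282.0], 0.64)]
tray [([273.0, 240.0, 397.0, 297.0], 0.97)]
cover_white [([287.0, 254.0, 313.0, 275.0], 0.69)]
cover_blue [([324.0, 252.0, 351.0, 277.0], 0.82)]
tape_roll [([233.0, 203.0, 265.0, 226.0], 0.67), ([274.0, 240.0, 395.0, 296.0], 0.38)]
jar [([242.0, 217.0, 267.0, 254.0], 0.68)]
screwdriver [([271.0, 135.0, 278.0, 154.0], 0.55), ([317.0, 144.0, 358.0, 177.0], 0.53)]
```

View pics/top0.png

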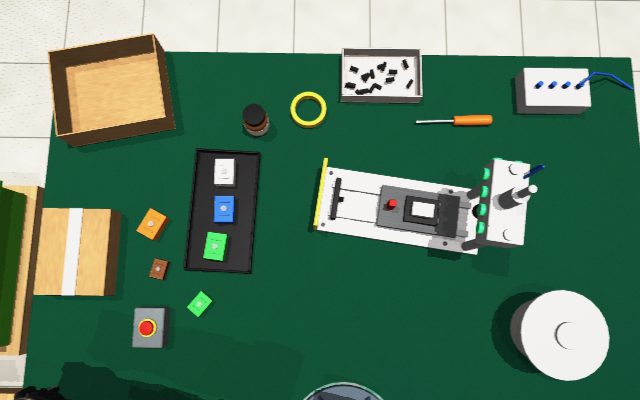

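View pics/side0.png

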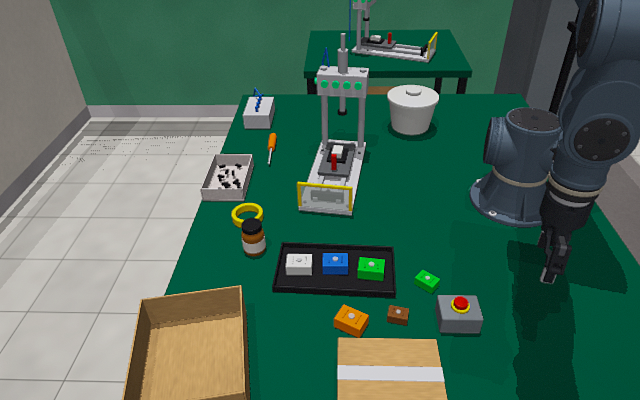

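Top view: green candidates are the tray cover (215,246) and a smaller loose one (200,303); brown (158,269) and orange (151,223) are also look-alikes. The larger green one in the tray is the choice. The red post is at (391,204), the device at (423,210), the guard at (320,195), and the end stop at (336,198). The side view agrees, with the green cover at (371,268).

```bash
cat >> h.py <<'E'
def blob(im,cond,box,z):
    c=im["color"].astype(int);m=cond(c[...,0],c[...,1],c[...,2]).astype(np.uint8);k=np.zeros_like(m);l,t,r,b=box;k[t:b,l:r]=m[t:b,l:r]
    n,lab,st,ce=cv2.connectedComponentsWithStats(k)
    i=1+np.argmax(st[1:,4]);cn=cv2.findContours((lab==i).astype(np.uint8),0,1)[0][0]
    w=np.array([ray(im,p[0],z)[:2] for p in cn]);rect=cv2.minAreaRect((w*1000).astype(np.float32))
    return ce[i],np.round(ray(im,ce[i],z),4),[np.round(x,1) for x in rect]
green=lambda r,g,b:(g>r+60)&(g>b+60)&(g>130)
red=lambda r,g,b:(r>g+80)&(r>b+80)
white=lambda r,g,b:(r>200)&(g>200)&(b>200)
yel=lambda r,g,b:(r>150)&(g>140)&(b<110)
E
python3 - <<'E'
from h import *
im=get_image("top");print(im["cx"],im["cy"])
for n,c,b,z in(("green",green,(200,225,235,270),.035),("red",red,(380,190,402,216),.095),("dev",white,(411,201,437,219),.07),("yel",yel,(308,150,332,236),.1)):
    print(n,*blob(im,c,b,z))
print("tray"); 
s=get_image("side")
for n,c,b,z in(("green",green,(355,250,388,285),.035),("red",red,(326,150,342,175),.095),("dev",white,(328,143,346,157),.07),("yel",yel,(290,176,360,220),.1)):
    print(n,*blob(s,c,b,z))
a=cv2.resize(im["color"][145:265,305:505],(800,480),interpolation=cv2.INTER_CUBIC)
cv2.imwrite("pics/fix.png",a[...,::-1])
a=np.hstack([cv2.resize(im["color"][140:320,135:270],(405,540)),cv2.resize(s["color"][235:345,310:400],(390,477))[:540] if 0 else cv2.resize(s["color"][235:347,310:392],(395,540))])
cv2.imwrite("pics/cov.png",a[...,::-1])
E
```

```text
315.06053949809956 195.46884319281
green [214.57647059 245.72941176] [0.4395 0.3117 0.035 ] [array([439.6, 311.8]), array([47.2, 63.2]), np.float64(83.0)]
red [392.29166667 202.3125    ] [ 0.5396 -0.1026  0.095 ] [array([ 539.4, -102.7]), array([16.1, 15.1]), np.float64(79.3)]
dev [422.96296296 209.01851852] [ 0.5288 -0.1778  0.07  ] [array([ 528.9, -177.9]), array([48.5, 30.7]), np.float64(81.8)]
yel [320.15384615 190.55870445] [0.5638 0.063  0.1   ] [array([563. ,  62.4]), array([  9.9, 158.2]), np.float64(81.8)]
tray
green [371.22123894 264.79351032] [0.4387 0.3128 0.035 ] [array([439.1, 312.4]), array([48.6, 63.3]), np.float64(82.9)]
red [333.36111111 160.88888889] [ 0.5392 -0.0671  0.095 ] [array([539. , -64.7]), array([15.7, 83.8]), np.float64(0.7)]
dev [337.25   148.9375] [ 0.5285 -0.1771  0.07  ] [array([ 528., -178.]), array([44.7, 28.2]), np.float64(81.0)]
yel [323.95  184.925] [0.5637 0.0652 0.1   ] [array([562.8,  64.6]), array([ 11.7, 153.9]), np.float64(81.8)]
```

View pics/fix.png

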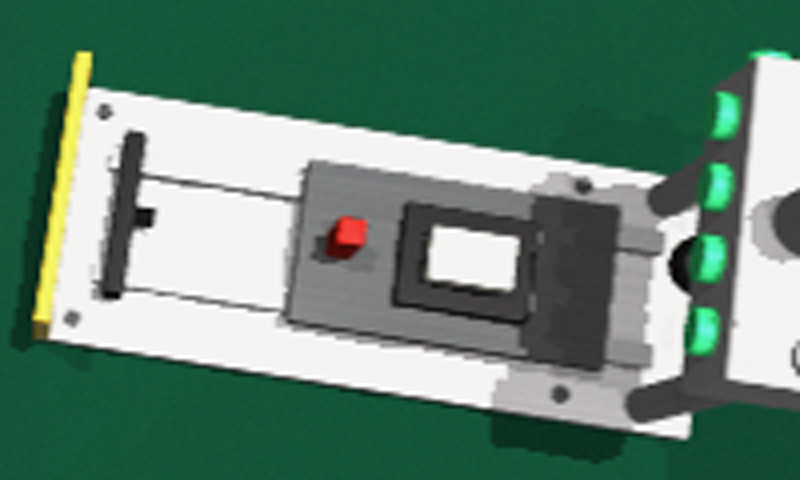

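View pics/cov.png

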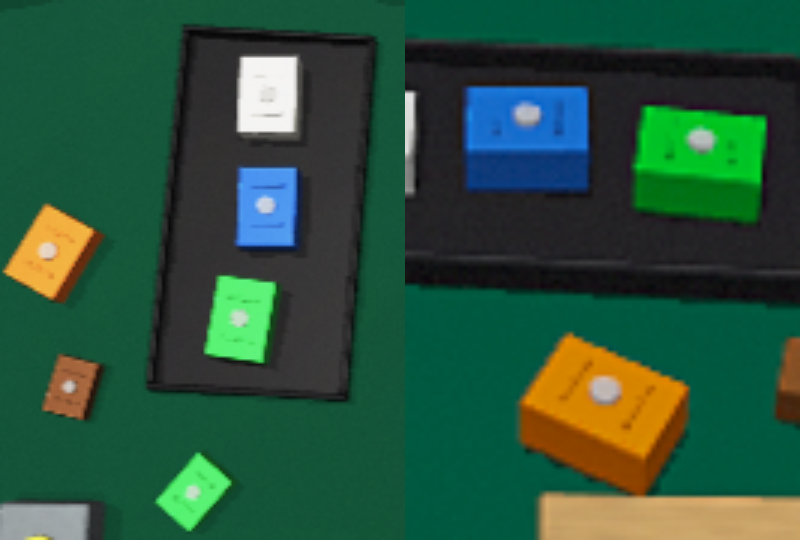

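The crops confirm it. The green cover in the tray is clearly larger than the loose green one (crop pixel 195,492), and the end stop is clear of the carriage. I'll go to the post first.

```bash
cat >> h.py <<'E'
from scipy.spatial.transform import Rotation as Ro
def plan(wps):
    "wps: x,y,z,yaw(deg) of tool y axis, tool down; prints the shares from each to the next"
    s=state();p=np.array(s["ee_pos"]);R=Ro.from_rotvec(s["eef_rot"])
    print("now",np.round(p,4),"yaw",np.round(np.degrees(np.arctan2(*R.as_matrix()[[1,0],1])),2),"zaxis",np.round(R.as_matrix()[:,2],4),"t",s["clock"],"F",np.round(s["wrist_force"],1),"open",np.round(s["opening"],4),s["grip_force"])
    for w in wps:
        a=np.radians(w[3]);y=np.array([np.cos(a),np.sin(a),0]);z=np.array([0,0,-1.]);T=Ro.from_matrix(np.c_[np.cross(y,z),y,z])
        d=R.inv().apply(np.array(w[:3])-p)/.12;r=(R.inv()*T).as_rotvec()/np.pi
        print(w,"t",np.round(d,3),"a",np.round(r,4));p=np.array(w[:3]);R=T
E
python3 - <<'E'
from h import *
a=np.array([.135,.507,.231,75.1]);b=np.array([.5395,-.1027,.16,-8.2])
plan([np.round(a+(b-a)*k/6,4).tolist() for k in range(1,7)]+[[.5395,-.1027,.065,-8.2]])
E
```

```text
now [0.1354 0.5072 0.2313] yaw 75.06 zaxis [-0.e+00 -1.e-04 -1.e+00] t 1.4 F [-0.3 -0.2  0.2] open 0.0856 0.0
[0.2024, 0.4054, 0.2192, 61.2167] t [-0.758 -0.676  0.101] a [-0.      0.      0.0769]
[0.2698, 0.3038, 0.2073, 47.3333] t [-0.9   -0.472  0.099] a [0.     0.     0.0771]
[0.3372, 0.2022, 0.1955, 33.45] t [-0.987 -0.242  0.098] a [0.     0.     0.0771]
[0.4047, 0.1005, 0.1837, 19.5667] t [-1.017  0.002  0.098] a [0.     0.     0.0771]
[0.4721, -0.0011, 0.1718, 5.6833] t [-0.986  0.246  0.099] a [0.     0.     0.0771]
[0.5395, -0.1027, 0.16, -8.2] t [-0.898  0.475  0.098] a [0.     0.     0.0771]
[0.5395, -0.1027, 0.065, -8.2] t [0.    0.    0.792] a [0. 0. 0.]
```

Emit:
apply_moves(deltas=[{"tx":-0.15,"ty":-0.14,"tz":0.02,"az":0.015,"hand":0},{"tx":-0.3,"ty":-0.27,"tz":0.04,"az":0.03,"hand":0},{"tx":-0.45,"ty":-0.41,"tz":0.06,"az":0.046,"hand":0},{"tx":-0.61,"ty":-0.54,"tz":0.08,"az":0.061,"hand":0},{"tx":-0.758,"ty":-0.676,"tz":0.1,"az":0.077,"hand":0}])

```text
invalid input at $.deltas[0]: expected keys ax, ay, az, tx, ty, tz, hand
```

Emit:
apply_moves(deltas=[{"tx":-0.18,"ty":-0.09,"tz":0.02,"az":0.015,"hand":0},{"tx":-0.36,"ty":-0.19,"tz":0.04,"az":0.03,"hand":0},{"tx":-0.54,"ty":-0.28,"tz":0.06,"az":0.046,"hand":0},{"tx":-0.72,"ty":-0.38,"tz":0.08,"az":0.061,"hand":0},{"tx":-0.9,"ty":-0.472,"tz":0.1,"az":0.077,"hand":0}])

```text
invalid input at $.deltas[0]: expected keys ax, ay, az, tx, ty, tz, hand
```

Emit:
apply_moves(deltas=[{"tx":-0.2,"ty":-0.05,"tz":0.02,"az":0.015,"hand":0},{"tx":-0.39,"ty":-0.1,"tz":0.04,"az":0.03,"hand":0},{"tx":-0.59,"ty":-0.15,"tz":0.06,"az":0.046,"hand":0},{"tx":-0.79,"ty":-0.19,"tz":0.08,"az":0.061,"hand":0},{"tx":-0.987,"ty":-0.242,"tz":0.1,"az":0.077,"hand":0}])

```text
invalid input at $.deltas[0]: expected keys ax, ay, az, tx, ty, tz, hand
```

Emit:
apply_moves(deltas=[{"tx":-0.2,"ty":0,"tz":0.02,"az":0.015,"hand":0},{"tx":-0.4,"ty":0,"tz":0.04,"az":0.03,"hand":0},{"tx":-0.6,"ty":0,"tz":0.06,"az":0.046,"hand":0},{"tx":-0.8,"ty":0,"tz":0.08,"az":0.061,"hand":0},{"tx":-1,"ty":0,"tz":0.1,"az":0.077,"hand":0}])

```text
invalid input at $.deltas[0]: expected keys ax, ay, az, tx, ty, tz, hand
```

Emit:
apply_moves(deltas=[{"tx":-0.2,"ty":0.05,"tz":0.02,"az":0.015,"hand":0},{"tx":-0.39,"ty":0.1,"tz":0.04,"az":0.03,"hand":0},{"tx":-0.59,"ty":0.15,"tz":0.06,"az":0.046,"hand":0},{"tx":-0.79,"ty":0.2,"tz":0.08,"az":0.061,"hand":0},{"tx":-0.986,"ty":0.246,"tz":0.1,"az":0.077,"hand":0}])

```text
invalid input at $.deltas[0]: expected keys ax, ay, az, tx, ty, tz, hand
```

Run:
```python
from h import *
plan([[.5395,-.1027,.16,-8.2],[.5395,-.1027,.065,-8.2]])
```

```text
now [0.1354 0.5072 0.2313] yaw 75.06 zaxis [-0.e+00 -1.e-04 -1.e+00] t 1.4 F [-0.3 -0.2  0.2] open 0.0856 0.0
[0.5395, -0.1027, 0.16, -8.2] t [-4.564 -4.042  0.594] a [-0.      0.      0.4625]
[0.5395, -0.1027, 0.065, -8.2] t [0.    0.    0.792] a [0. 0. 0.]
```

All keys are required in each row.

Emit:
apply_moves(deltas=[{"ax":0,"ay":0,"az":0.015,"tx":-0.15,"ty":-0.14,"tz":0.02,"hand":0},{"ax":0,"ay":0,"az":0.03,"tx":-0.3,"ty":-0.27,"tz":0.04,"hand":0},{"ax":0,"ay":0,"az":0.046,"tx":-0.45,"ty":-0.41,"tz":0.06,"hand":0},{"ax":0,"ay":0,"az":0.061,"tx":-0.61,"ty":-0.54,"tz":0.08,"hand":0},{"ax":0,"ay":0,"az":0.077,"tx":-0.758,"ty":-0.676,"tz":0.1,"hand":0}])

```text
clock: 1.9
ee_pos: [0.2028, 0.4046, 0.2192]
eef_rot: [0.784, 3.042, 0.0]
wrist_force: [-0.1, -0.7, 0.3]
opening: 0.0856
grip_force: 0.0
```

Emit:
apply_moves(deltas=[{"ax":0,"ay":0,"az":0.015,"tx":-0.18,"ty":-0.09,"tz":0.02,"hand":0},{"ax":0,"ay":0,"az":0.03,"tx":-0.36,"ty":-0.19,"tz":0.04,"hand":0},{"ax":0,"ay":0,"az":0.046,"tx":-0.54,"ty":-0.28,"tz":0.06,"hand":0},{"ax":0,"ay":0,"az":0.061,"tx":-0.72,"ty":-0.38,"tz":0.08,"hand":0},{"ax":0,"ay":0,"az":0.077,"tx":-0.9,"ty":-0.472,"tz":0.1,"hand":0}])

```text
clock: 2.4
ee_pos: [0.2701, 0.3028, 0.2073]
eef_rot: [1.145, 2.925, 0.0]
wrist_force: [-0.0, 0.8, 0.6]
opening: 0.0856
grip_force: 0.0
```

Emit:
apply_moves(deltas=[{"ax":0,"ay":0,"az":0.015,"tx":-0.2,"ty":-0.05,"tz":0.02,"hand":0},{"ax":0,"ay":0,"az":0.03,"tx":-0.39,"ty":-0.1,"tz":0.04,"hand":0},{"ax":0,"ay":0,"az":0.046,"tx":-0.59,"ty":-0.15,"tz":0.06,"hand":0},{"ax":0,"ay":0,"az":0.061,"tx":-0.79,"ty":-0.19,"tz":0.08,"hand":0},{"ax":0,"ay":0,"az":0.077,"tx":-0.987,"ty":-0.242,"tz":0.1,"hand":0}])

```text
clock: 2.9
ee_pos: [0.3377, 0.2013, 0.1954]
eef_rot: [1.49, 2.765, 0.001]
wrist_force: [0.9, 0.7, 0.2]
opening: 0.0852
grip_force: 0.0
```

Emit:
apply_moves(deltas=[{"ax":0,"ay":0,"az":0.015,"tx":-0.2,"ty":0,"tz":0.02,"hand":0},{"ax":0,"ay":0,"az":0.03,"tx":-0.4,"ty":0,"tz":0.04,"hand":0},{"ax":0,"ay":0,"az":0.046,"tx":-0.6,"ty":0,"tz":0.06,"hand":0},{"ax":0,"ay":0,"az":0.061,"tx":-0.8,"ty":0,"tz":0.08,"hand":0},{"ax":0,"ay":0,"az":0.077,"tx":-1,"ty":0,"tz":0.1,"hand":0}])

```text
clock: 3.4
ee_pos: [0.4038, 0.1011, 0.1834]
eef_rot: [1.813, 2.565, 0.0]
wrist_force: [-0.1, 0.3, 0.2]
opening: 0.0855
grip_force: 0.0
```

Emit:
apply_moves(deltas=[{"ax":0,"ay":0,"az":0.015,"tx":-0.2,"ty":0.05,"tz":0.02,"hand":0},{"ax":0,"ay":0,"az":0.03,"tx":-0.39,"ty":0.1,"tz":0.04,"hand":0},{"ax":0,"ay":0,"az":0.046,"tx":-0.59,"ty":0.15,"tz":0.06,"hand":0},{"ax":0,"ay":0,"az":0.061,"tx":-0.79,"ty":0.2,"tz":0.08,"hand":0},{"ax":0,"ay":0,"az":0.077,"tx":-0.986,"ty":0.246,"tz":0.1,"hand":0}])

```text
clock: 3.9
ee_pos: [0.4714, -0.0005, 0.1713]
eef_rot: [2.109, 2.328, 0.0]
wrist_force: [0.5, 0.3, 0.3]
opening: 0.0852
grip_force: 0.0
```

Run:
```python
from h import *
plan([[.5395,-.1027,.16,-8.2],[.5395,-.1027,.065,-8.2]])
```

```text
now [ 0.4714 -0.0005  0.1713] yaw 5.64 zaxis [ 2.e-04 -1.e-04 -1.e+00] t 3.9 F [0.5 0.3 0.3] open 0.0852 0.0
[0.5395, -0.1027, 0.16, -8.2] t [-0.903  0.481  0.094] a [0.0001 0.     0.0769]
[0.5395, -0.1027, 0.065, -8.2] t [0.    0.    0.792] a [0. 0. 0.]
```

Emit:
apply_moves(deltas=[{"ax":0,"ay":0,"az":0.015,"tx":-0.18,"ty":0.1,"tz":0.02,"hand":0},{"ax":0,"ay":0,"az":0.03,"tx":-0.36,"ty":0.19,"tz":0.04,"hand":0},{"ax":0,"ay":0,"az":0.046,"tx":-0.54,"ty":0.29,"tz":0.06,"hand":0},{"ax":0,"ay":0,"az":0.061,"tx":-0.72,"ty":0.39,"tz":0.08,"hand":0},{"ax":0,"ay":0,"az":0.077,"tx":-0.903,"ty":0.481,"tz":0.094,"hand":0}])

```text
clock: 4.4
ee_pos: [0.5397, -0.1025, 0.1599]
eef_rot: [2.375, 2.057, -0.0]
wrist_force: [0.7, -0.2, 0.4]
opening: 0.0851
grip_force: 0.0
```

Emit:
apply_moves(deltas=[{"ax":0,"ay":0,"az":0,"tx":0,"ty":0,"tz":0.2,"hand":0},{"ax":0,"ay":0,"az":0,"tx":0,"ty":0,"tz":0.4,"hand":0},{"ax":0,"ay":0,"az":0,"tx":0,"ty":0,"tz":0.6,"hand":0},{"ax":0,"ay":0,"az":0,"tx":0,"ty":0,"tz":0.79,"hand":0.3},{"ax":0,"ay":0,"az":0,"tx":0,"ty":0,"tz":0.79,"hand":0.5}])

```text
clock: 4.9
ee_pos: [0.5371, -0.1013, 0.0626]
eef_rot: [-2.37, -2.056, 0.005]
wrist_force: [-1.1, 0.4, -0.2]
opening: 0.0588
grip_force: 0.0
```

Emit:
apply_moves(deltas=[{"ax":0,"ay":0,"az":0,"tx":0,"ty":0,"tz":0,"hand":1},{"ax":0,"ay":0,"az":0,"tx":0,"ty":0,"tz":0,"hand":1},{"ax":0,"ay":0,"az":0,"tx":0,"ty":0,"tz":0,"hand":1},{"ax":0,"ay":0,"az":0,"tx":0,"ty":0,"tz":0,"hand":1},{"ax":0,"ay":0,"az":0,"tx":0,"ty":0,"tz":0,"hand":1}], newtons=40)

```text
clock: 5.4
ee_pos: [0.5397, -0.1017, 0.0667]
eef_rot: [2.372, 2.058, 0.002]
wrist_force: [-0.7, 0.3, 5.8]
opening: 0.0154
grip_force: 39.7
```

Run:
```python
from h import *
u=np.array([.1426,.9898]);p=np.array([.5395,-.1027])
plan([[*np.round(p+u*.08,4),.065,-8.2],[*np.round(p+u*.097,4),.065,-8.2]])
```

```text
now [ 0.5397 -0.1017  0.0667] yaw -8.1 zaxis [ 1.9e-03 -5.0e-04 -1.0e+00] t 5.4 F [-0.7  0.3  5.8] open 0.0154 39.74951684474945
[np.float64(0.5509), np.float64(-0.0235), 0.065, -8.2] t [0.658 0.001 0.014] a [0.0006 0.0001 0.0005]
[np.float64(0.5533), np.float64(-0.0067), 0.065, -8.2] t [ 0.141 -0.     0.   ] a [0. 0. 0.]
```

Emit:
apply_moves(deltas=[{"ax":0,"ay":0,"az":0,"tx":0.11,"ty":0,"tz":0,"hand":1},{"ax":0,"ay":0,"az":0,"tx":0.23,"ty":0,"tz":0,"hand":1},{"ax":0,"ay":0,"az":0,"tx":0.35,"ty":0,"tz":0,"hand":1},{"ax":0,"ay":0,"az":0,"tx":0.47,"ty":0,"tz":0,"hand":1},{"ax":0,"ay":0,"az":0,"tx":0.58,"ty":0,"tz":0,"hand":1}])

```text
clock: 5.9
ee_pos: [0.5496, -0.0327, 0.0667]
eef_rot: [2.371, 2.057, 0.001]
wrist_force: [-1.9, -3.3, 4.6]
opening: 0.0152
grip_force: 39.7
```

Emit:
apply_moves(deltas=[{"ax":0,"ay":0,"az":0,"tx":0.03,"ty":0,"tz":0,"hand":1},{"ax":0,"ay":0,"az":0,"tx":0.07,"ty":0,"tz":0,"hand":1},{"ax":0,"ay":0,"az":0,"tx":0.1,"ty":0,"tz":0,"hand":1},{"ax":0,"ay":0,"az":0,"tx":0.13,"ty":0,"tz":0,"hand":1},{"ax":0,"ay":0,"az":0,"tx":0.15,"ty":0,"tz":0,"hand":1}])

```text
clock: 6.4
ee_pos: [0.5521, -0.0151, 0.0667]
eef_rot: [2.371, 2.057, 0.001]
wrist_force: [-1.6, -2.8, 5.8]
opening: 0.0153
grip_force: 39.7
```

Run:
```python
from h import *
u=np.array([.1426,.9898]);p=np.array([.5395,-.1027])
plan([[*np.round(p+u*.093,4),.065,-8.2],[*np.round(p+u*.097,4),.065,-8.2]])
```

```text
now [ 0.5521 -0.0151  0.0667] yaw -8.11 zaxis [ 0.0019 -0.0011 -1.    ] t 6.4 F [-1.6 -2.8  5.8] open 0.0153 39.73064839839935
[np.float64(0.5528), np.float64(-0.0106), 0.065, -8.2] t [0.038 0.001 0.014] a [0.0007 0.0002 0.0005]
[np.float64(0.5533), np.float64(-0.0067), 0.065, -8.2] t [ 0.033 -0.001  0.   ] a [0. 0. 0.]
```

Emit:
apply_moves(deltas=[{"ax":0,"ay":0,"az":0,"tx":0.015,"ty":0,"tz":0,"hand":1},{"ax":0,"ay":0,"az":0,"tx":0.03,"ty":0,"tz":0,"hand":1},{"ax":0,"ay":0,"az":0,"tx":0.045,"ty":0,"tz":0,"hand":1},{"ax":0,"ay":0,"az":0,"tx":0.055,"ty":0,"tz":0,"hand":1},{"ax":0,"ay":0,"az":0,"tx":0.06,"ty":0,"tz":0,"hand":1}])

```text
clock: 6.9
ee_pos: [0.5528, -0.0095, 0.0666]
eef_rot: [2.371, 2.055, -0.002]
wrist_force: [-2.6, -12.2, 6.6]
opening: 0.0152
grip_force: 39.8
```

Emit:
apply_moves(deltas=[{"ax":0,"ay":0,"az":0,"tx":0.005,"ty":0,"tz":0,"hand":1},{"ax":0,"ay":0,"az":0,"tx":0.01,"ty":0,"tz":0,"hand":1},{"ax":0,"ay":0,"az":0,"tx":0.015,"ty":0,"tz":0,"hand":1},{"ax":0,"ay":0,"az":0,"tx":0.015,"ty":0,"tz":0,"hand":1},{"ax":0,"ay":0,"az":0,"tx":0.015,"ty":0,"tz":0,"hand":1}])

```text
clock: 7.4
ee_pos: [0.5529, -0.0095, 0.0666]
eef_rot: [2.371, 2.052, -0.006]
wrist_force: [-3.8, -20.3, 7.2]
opening: 0.0151
grip_force: 39.8
```

Emit:
apply_moves(deltas=[{"ax":0,"ay":0,"az":0,"tx":0,"ty":0,"tz":0,"hand":0},{"ax":0,"ay":0,"az":0,"tx":0,"ty":0,"tz":0,"hand":0},{"ax":0,"ay":0,"az":0,"tx":0,"ty":0,"tz":0,"hand":0},{"ax":0,"ay":0,"az":0,"tx":0,"ty":0,"tz":-0.1,"hand":0},{"ax":0,"ay":0,"az":0,"tx":0,"ty":0,"tz":-0.3,"hand":0}])

```text
clock: 7.9
ee_pos: [0.5516, -0.0056, 0.1009]
eef_rot: [-2.371, -2.058, 0.004]
wrist_force: [1.2, 0.1, 0.8]
opening: 0.0845
grip_force: 0.0
```

Emit:
apply_moves(deltas=[{"ax":0,"ay":0,"az":0,"tx":0,"ty":0,"tz":-0.2,"hand":0},{"ax":0,"ay":0,"az":0,"tx":0,"ty":0,"tz":-0.4,"hand":0},{"ax":0,"ay":0,"az":0,"tx":0,"ty":0,"tz":-0.6,"hand":0},{"ax":0,"ay":0,"az":0,"tx":0,"ty":0,"tz":-0.7,"hand":0},{"ax":0,"ay":0,"az":0,"tx":0,"ty":0,"tz":-0.7,"hand":0}])

```text
clock: 8.4
ee_pos: [0.5537, -0.0058, 0.1873]
eef_rot: [2.371, 2.058, 0.004]
wrist_force: [0.2, 0.7, 0.1]
opening: 0.0855
grip_force: 0.0
```

Run:
```python
from h import *
s=state();a=np.array([*s["ee_pos"],-8.2]);b=np.array([.4394,.312,.15,83.])
plan([np.round(a+(b-a)*k/3,4).tolist() for k in range(1,4)]+[[.4394,.312,.07,83],[.4394,.312,.009,83]])
```

```text
now [ 0.5537 -0.0058  0.1873] yaw -8.08 zaxis [ 3.5e-03 -1.0e-04 -1.0e+00] t 8.4 F [0.2 0.7 0.1] open 0.0855 0.0
[0.5156, 0.1002, 0.1748, 22.2] t [ 0.829 -0.439  0.103] a [ 0.0011  0.0002 -0.1682]
[0.4775, 0.2061, 0.1624, 52.6] t [0.937 0.039 0.103] a [ 0.      0.     -0.1689]
[0.4394, 0.312, 0.15, 83.0] t [0.788 0.508 0.103] a [ 0.      0.     -0.1689]
[0.4394, 0.312, 0.07, 83] t [0.    0.    0.667] a [0. 0. 0.]
[0.4394, 0.312, 0.009, 83] t [0.    0.    0.508] a [0. 0. 0.]
```

Emit:
apply_moves(deltas=[{"ax":0,"ay":0,"az":-0.034,"tx":0.17,"ty":-0.09,"tz":0.02,"hand":0},{"ax":0,"ay":0,"az":-0.067,"tx":0.33,"ty":-0.18,"tz":0.04,"hand":0},{"ax":0,"ay":0,"az":-0.1,"tx":0.5,"ty":-0.26,"tz":0.06,"hand":0},{"ax":0,"ay":0,"az":-0.134,"tx":0.66,"ty":-0.35,"tz":0.08,"hand":0},{"ax":0.001,"ay":0,"az":-0.168,"tx":0.829,"ty":-0.439,"tz":0.1,"hand":0}])

```text
clock: 8.9
ee_pos: [0.5135, 0.1006, 0.1719]
eef_rot: [-1.746, -2.607, 0.006]
wrist_force: [0.1, -0.8, 0.2]
opening: 0.0852
grip_force: 0.0
```

Emit:
apply_moves(deltas=[{"ax":0,"ay":0,"az":-0.034,"tx":0.19,"ty":0.01,"tz":0.02,"hand":0},{"ax":0,"ay":0,"az":-0.067,"tx":0.37,"ty":0.02,"tz":0.04,"hand":0},{"ax":0,"ay":0,"az":-0.1,"tx":0.56,"ty":0.03,"tz":0.06,"hand":0},{"ax":0,"ay":0,"az":-0.134,"tx":0.75,"ty":0.04,"tz":0.08,"hand":0},{"ax":0,"ay":0,"az":-0.169,"tx":0.937,"ty":0.04,"tz":0.1,"hand":0}])

```text
clock: 9.4
ee_pos: [0.4757, 0.2066, 0.1599]
eef_rot: [-1.0, -2.974, 0.004]
wrist_force: [0.7, 0.5, 0.4]
opening: 0.0855
grip_force: 0.0
```

Emit:
apply_moves(deltas=[{"ax":0,"ay":0,"az":-0.034,"tx":0.16,"ty":0.1,"tz":0.02,"hand":0},{"ax":0,"ay":0,"az":-0.067,"tx":0.32,"ty":0.2,"tz":0.04,"hand":0},{"ax":0,"ay":0,"az":-0.1,"tx":0.47,"ty":0.3,"tz":0.06,"hand":0},{"ax":0,"ay":0,"az":-0.134,"tx":0.63,"ty":0.41,"tz":0.08,"hand":0},{"ax":0,"ay":0,"az":-0.169,"tx":0.788,"ty":0.508,"tz":0.1,"hand":0}])

```text
clock: 9.9
ee_pos: [0.4376, 0.3124, 0.148]
eef_rot: [-0.185, -3.132, 0.003]
wrist_force: [0.1, 0.8, 0.3]
opening: 0.0853
grip_force: 0.0
```

Run:
```python
from h import *
s=get_image("side");im=get_image("top")
for n,c,b,z in(("red",red,(340,170,385,225),.095),("dev",white,(377,195,403,215),.07)):
    print(n,*blob(im,c,b,z))
print("green",*blob(s,green,(355,250,388,285),.035))
plan([[.4394,.312,.07,83],[.4394,.312,.009,83]])
a=np.vstack([cv2.resize(im["color"][145:265,305:505],(500,300)),cv2.resize(s["color"][180:300,270:470],(500,300))])
cv2.imwrite("pics/b.png",a[...,::-1])
```

```text
red [352.19148936 196.17021277] [ 0.5526 -0.0107  0.095 ] [array([553. , -11.4]), array([14.1, 16.1]), np.float64(0.1)]
dev [385.18859649 203.07017544] [ 0.5417 -0.0897  0.07  ] [array([541.6, -89.2]), array([41.6, 30.5]), np.float64(81.2)]
green [363.93377483 263.66887417] [0.4567 0.3092 0.035 ] [array([455.9, 310.3]), array([48.3, 30.1]), np.float64(79.4)]
now [0.4371 0.3134 0.1478] yaw 83.29 zaxis [-0.0052 -0.0012 -1.    ] t 10.0 F [0.2 0.5 0.1] open 0.0854 0.0
[0.4394, 0.312, 0.07, 83] t [-0.023 -0.008  0.648] a [-0.0006 -0.0016  0.0016]
[0.4394, 0.312, 0.009, 83] t [0.    0.    0.508] a [0. 0. 0.]
```

View pics/b.png

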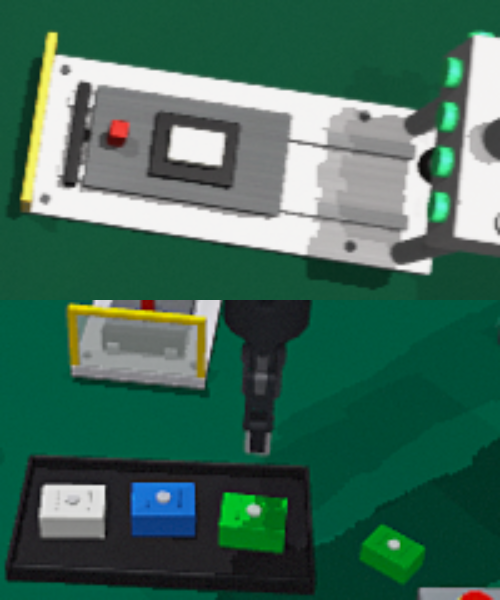

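The carriage is against the stop: its edge meets the stop at crop pixel (85,135), and the post is at the predicted spot. The gripper is above the green cover, so I'll descend.

Emit:
apply_moves(deltas=[{"ax":0,"ay":0,"az":0.002,"tx":-0.02,"ty":-0.008,"tz":0.16,"hand":0},{"ax":-0.0006,"ay":-0.0016,"az":0.002,"tx":-0.023,"ty":-0.008,"tz":0.35,"hand":0},{"ax":-0.0006,"ay":-0.0016,"az":0.002,"tx":-0.023,"ty":-0.008,"tz":0.5,"hand":0},{"ax":-0.0006,"ay":-0.0016,"az":0.002,"tx":-0.023,"ty":-0.008,"tz":0.648,"hand":0},{"ax":-0.0006,"ay":-0.0016,"az":0.002,"tx":-0.023,"ty":-0.008,"tz":0.648,"hand":0}])

```text
clock: 10.5
ee_pos: [0.4393, 0.3087, 0.0689]
eef_rot: [-0.205, -3.133, 0.004]
wrist_force: [-0.0, 0.4, -0.1]
opening: 0.0853
grip_force: 0.0
```

Run:
```python
from h import *
plan([[.4394,.312,.009,83]])
```

```text
now [0.4393 0.3087 0.0689] yaw 82.51 zaxis [-0.0021 -0.0024 -1.    ] t 10.5 F [-0.   0.4 -0.1] open 0.0853 0.0
[0.4394, 0.312, 0.009, 83] t [0.002 0.029 0.499] a [-0.0008 -0.0006 -0.0027]
```

Emit:
apply_moves(deltas=[{"ax":0,"ay":0,"az":-0.002,"tx":0,"ty":0.015,"tz":0.13,"hand":0},{"ax":-0.0004,"ay":0,"az":-0.002,"tx":0,"ty":0.015,"tz":0.26,"hand":0},{"ax":-0.0004,"ay":0,"az":-0.002,"tx":0,"ty":0.015,"tz":0.38,"hand":0},{"ax":-0.0004,"ay":0,"az":-0.002,"tx":0,"ty":0.015,"tz":0.46,"hand":0},{"ax":-0.0004,"ay":0,"az":-0.002,"tx":0,"ty":0.015,"tz":0.49,"hand":0}])

```text
clock: 11.0
ee_pos: [0.4411, 0.3118, 0.0123]
eef_rot: [0.194, 3.134, 0.002]
wrist_force: [0.7, -0.3, -0.4]
opening: 0.0856
grip_force: 0.0
```

Emit:
apply_moves(deltas=[{"ax":0,"ay":0,"az":0,"tx":0,"ty":0,"tz":0,"hand":0.3},{"ax":0,"ay":0,"az":0,"tx":0,"ty":0,"tz":0,"hand":0.35},{"ax":0,"ay":0,"az":0,"tx":0,"ty":0,"tz":0,"hand":0.4},{"ax":0,"ay":0,"az":0,"tx":0,"ty":0,"tz":0,"hand":0.45},{"ax":0,"ay":0,"az":0,"tx":0,"ty":0,"tz":0,"hand":0.5}], newtons=40)

```text
clock: 11.5
ee_pos: [0.4416, 0.3125, 0.0135]
eef_rot: [0.192, 3.133, 0.004]
wrist_force: [-0.8, -1.2, 6.4]
opening: 0.045
grip_force: 41.0
```

Emit:
apply_moves(deltas=[{"ax":0,"ay":0,"az":0,"tx":0,"ty":0,"tz":0,"hand":0.6},{"ax":0,"ay":0,"az":0,"tx":0,"ty":0,"tz":0,"hand":0.8},{"ax":0,"ay":0,"az":0,"tx":0,"ty":0,"tz":0,"hand":1},{"ax":0,"ay":0,"az":0,"tx":0,"ty":0,"tz":0,"hand":1},{"ax":0,"ay":0,"az":0,"tx":0,"ty":0,"tz":0,"hand":1}])

```text
clock: 12.0
ee_pos: [0.4416, 0.3125, 0.0135]
eef_rot: [0.192, 3.133, 0.004]
wrist_force: [-0.8, -1.2, 6.3]
opening: 0.0453
grip_force: 41.0
```

Run:
```python
from h import *
plan([[.4394,.312,.009,83],[.4394,.312,.1,83]])
```

```text
now [0.4416 0.3125 0.0135] yaw 82.98 zaxis [ 0.0032  0.0026 -1.    ] t 12.0 F [-0.8 -1.2  6.3] open 0.0453 41.040774285793304
[0.4394, 0.312, 0.009, 83] t [ 0.018 -0.007  0.037] a [ 0.0009  0.0009 -0.0001]
[0.4394, 0.312, 0.1, 83] t [ 0.     0.    -0.758] a [0. 0. 0.]
```

Emit:
apply_moves(deltas=[{"ax":0,"ay":0,"az":0,"tx":0,"ty":0,"tz":-0.1,"hand":1},{"ax":0,"ay":0,"az":0,"tx":0,"ty":0,"tz":-0.25,"hand":1},{"ax":0,"ay":0,"az":0,"tx":0,"ty":0,"tz":-0.45,"hand":1},{"ax":0,"ay":0,"az":0,"tx":0,"ty":0,"tz":-0.7,"hand":1},{"ax":0,"ay":0,"az":0,"tx":0,"ty":0,"tz":-0.9,"hand":1}])

```text
clock: 12.5
ee_pos: [0.4412, 0.3122, 0.1231]
eef_rot: [0.192, 3.133, 0.005]
wrist_force: [1.2, 0.5, -1.1]
opening: 0.0456
grip_force: 41.2
```

Emit:
apply_moves(deltas=[{"ax":0,"ay":0,"az":0,"tx":0,"ty":0,"tz":-0.15,"hand":1},{"ax":0,"ay":0,"az":0,"tx":0,"ty":0,"tz":-0.35,"hand":1},{"ax":0,"ay":0,"az":0,"tx":0,"ty":0,"tz":-0.55,"hand":1},{"ax":0,"ay":0,"az":0,"tx":0,"ty":0,"tz":-0.65,"hand":1},{"ax":0,"ay":0,"az":0,"tx":0,"ty":0,"tz":-0.7,"hand":1}])

```text
clock: 13.0
ee_pos: [0.4412, 0.3122, 0.2062]
eef_rot: [0.192, 3.132, 0.005]
wrist_force: [0.7, 0.3, -1.7]
opening: 0.0455
grip_force: 41.2
```

Run:
```python
from h import *
s=get_image("side");im=get_image("top")
st=state();a=np.array([*st["ee_pos"],83]);b=np.array([.552,-.01,.185,-8.2])
plan([np.round(a+(b-a)*k/4,4).tolist() for k in range(1,5)]+[[.542,-.0853,.17,-8.2]])
uv=proj(s,st["ee_pos"])[0].astype(int);print(uv)
v=[max(0,uv[1]-60),max(0,uv[0]-80)]
uT=proj(im,st["ee_pos"])[0].astype(int);print(uT)
a=np.vstack([cv2.resize(s["color"][v[0]:v[0]+120,v[1]:v[1]+160],(400,300)),cv2.resize(im["color"][uT[1]-60:uT[1]+60,uT[0]-80:uT[0]+80],(400,300))])
cv2.imwrite("pics/c.png",a[...,::-1])
```

```text
now [0.441  0.312  0.2052] yaw 82.98 zaxis [ 0.0029  0.0025 -1.    ] t 13.1 F [-0.3 -0.1 -0.5] open 0.0448 41.23609319329262
[0.4687, 0.2315, 0.2001, 60.2] t [-0.311 -0.638  0.041] a [0.001  0.0006 0.1265]
[0.4965, 0.151, 0.1951, 37.4] t [-0.534 -0.467  0.042] a [0.     0.     0.1267]
[0.5242, 0.0705, 0.19, 14.6] t [-0.673 -0.224  0.042] a [0.     0.     0.1267]
[0.552, -0.01, 0.185, -8.2] t [-0.708  0.055  0.042] a [0.     0.     0.1267]
[0.542, -0.0853, 0.17, -8.2] t [-0.633  0.007  0.125] a [0. 0. 0.]
[373 211]
[198 238]
```

View pics/c.png

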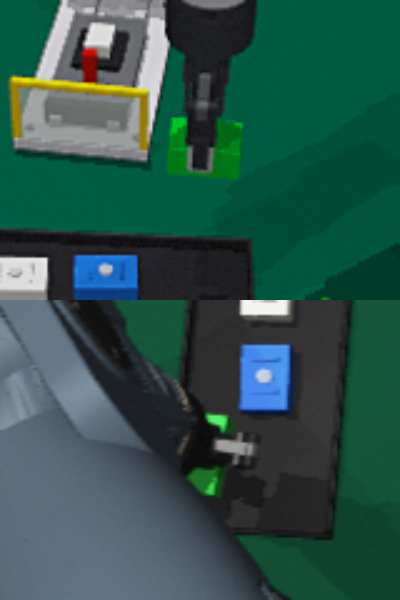

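The green cover is held level and alone, and its neighbours are unmoved. Carrying it over the guard now with the rim at about 0.18 m.

Emit:
apply_moves(deltas=[{"ax":0,"ay":0,"az":0.025,"tx":-0.06,"ty":-0.13,"tz":0.01,"hand":1},{"ax":0,"ay":0,"az":0.05,"tx":-0.12,"ty":-0.26,"tz":0.02,"hand":1},{"ax":0,"ay":0,"az":0.076,"tx":-0.19,"ty":-0.38,"tz":0.02,"hand":1},{"ax":0,"ay":0,"az":0.101,"tx":-0.25,"ty":-0.51,"tz":0.03,"hand":1},{"ax":0.0005,"ay":0.0003,"az":0.1265,"tx":-0.311,"ty":-0.638,"tz":0.04,"hand":1}])

```text
clock: 13.6
ee_pos: [0.4681, 0.2304, 0.1985]
eef_rot: [-0.812, -3.034, 0.001]
wrist_force: [-0.4, -0.1, -1.1]
opening: 0.045
grip_force: 41.2
```

Emit:
apply_moves(deltas=[{"ax":0,"ay":0,"az":0.025,"tx":-0.11,"ty":-0.09,"tz":0.01,"hand":1},{"ax":0,"ay":0,"az":0.05,"tx":-0.21,"ty":-0.19,"tz":0.02,"hand":1},{"ax":0,"ay":0,"az":0.076,"tx":-0.32,"ty":-0.28,"tz":0.02,"hand":1},{"ax":0,"ay":0,"az":0.101,"tx":-0.43,"ty":-0.37,"tz":0.03,"hand":1},{"ax":0,"ay":0,"az":0.1267,"tx":-0.534,"ty":-0.467,"tz":0.04,"hand":1}])

```text
clock: 14.1
ee_pos: [0.496, 0.1501, 0.1937]
eef_rot: [-1.396, -2.813, 0.0]
wrist_force: [1.2, -1.0, -1.3]
opening: 0.0453
grip_force: 41.2
```

Emit:
apply_moves(deltas=[{"ax":0,"ay":0,"az":0.025,"tx":-0.13,"ty":-0.04,"tz":0.01,"hand":1},{"ax":0,"ay":0,"az":0.05,"tx":-0.27,"ty":-0.09,"tz":0.02,"hand":1},{"ax":0,"ay":0,"az":0.076,"tx":-0.4,"ty":-0.13,"tz":0.02,"hand":1},{"ax":0,"ay":0,"az":0.101,"tx":-0.54,"ty":-0.18,"tz":0.03,"hand":1},{"ax":0,"ay":0,"az":0.1267,"tx":-0.673,"ty":-0.224,"tz":0.04,"hand":1}])

```text
clock: 14.6
ee_pos: [0.5235, 0.0696, 0.1888]
eef_rot: [-1.925, -2.481, 0.001]
wrist_force: [-0.3, 0.4, -0.4]
opening: 0.0453
grip_force: 41.2
```

Emit:
apply_moves(deltas=[{"ax":0,"ay":0,"az":0.025,"tx":-0.14,"ty":0.01,"tz":0.01,"hand":1},{"ax":0,"ay":0,"az":0.05,"tx":-0.28,"ty":0.02,"tz":0.02,"hand":1},{"ax":0,"ay":0,"az":0.076,"tx":-0.42,"ty":0.03,"tz":0.02,"hand":1},{"ax":0,"ay":0,"az":0.101,"tx":-0.57,"ty":0.04,"tz":0.03,"hand":1},{"ax":0,"ay":0,"az":0.1267,"tx":-0.708,"ty":0.055,"tz":0.04,"hand":1}])

```text
clock: 15.1
ee_pos: [0.5513, -0.0109, 0.1839]
eef_rot: [-2.377, -2.052, 0.001]
wrist_force: [0.3, -0.2, -1.1]
opening: 0.0457
grip_force: 41.2
```

Emit:
apply_moves(deltas=[{"ax":0,"ay":0,"az":0,"tx":-0.15,"ty":0,"tz":0,"hand":1},{"ax":0,"ay":0,"az":0,"tx":-0.3,"ty":0,"tz":0,"hand":1},{"ax":0,"ay":0,"az":0,"tx":-0.45,"ty":0,"tz":0.03,"hand":1},{"ax":0,"ay":0,"az":0,"tx":-0.58,"ty":0,"tz":0.08,"hand":1},{"ax":0,"ay":0,"az":0,"tx":-0.63,"ty":0,"tz":0.12,"hand":1}])

```text
clock: 15.6
ee_pos: [0.5403, -0.0861, 0.1695]
eef_rot: [-2.375, -2.054, 0.0]
wrist_force: [0.2, -0.5, -0.7]
opening: 0.0453
grip_force: 41.2
```

Run:
```python
from h import *
plan([[.5417,-.0877,.115,-8.2]])
```

```text
now [ 0.5403 -0.0861  0.1695] yaw -8.28 zaxis [-9.e-04  9.e-04 -1.e+00] t 15.6 F [ 0.2 -0.5 -0.7] open 0.0453 41.22884139418602
[0.5417, -0.0877, 0.115, -8.2] t [-0.012  0.014  0.454] a [-0.0003 -0.0003 -0.0004]
```

Emit:
apply_moves(deltas=[{"ax":0,"ay":0,"az":0,"tx":-0.01,"ty":0.01,"tz":0.1,"hand":1},{"ax":0,"ay":0,"az":0,"tx":-0.012,"ty":0.014,"tz":0.22,"hand":1},{"ax":0,"ay":0,"az":0,"tx":-0.012,"ty":0.014,"tz":0.35,"hand":1},{"ax":0,"ay":0,"az":0,"tx":-0.012,"ty":0.014,"tz":0.43,"hand":1},{"ax":0,"ay":0,"az":0,"tx":-0.012,"ty":0.014,"tz":0.454,"hand":1}])

```text
clock: 16.1
ee_pos: [0.5418, -0.0859, 0.1148]
eef_rot: [-2.373, -2.056, 0.0]
wrist_force: [-0.0, -0.1, -0.1]
opening: 0.0453
grip_force: 41.2
```

Run:
```python
from h import *
s=get_image("side");im=get_image("top");st=state()
plan([[.5417,-.0877,.0885,-8.2]])
p=np.array(st["ee_pos"]);rim=p[2]-.0085;u=np.array([.1426,.9898]);v=np.array([.9898,-.1426])
c=p[:2]+u*.0022
tile=[]
for n,i in(("side",s),("top",im)):
    o=i["color"].copy();uv=proj(i,p)[0].astype(int)
    y0,x0=uv[1]-45,uv[0]-60
    a=cv2.resize(o[y0:y0+90,x0:x0+120],(800,600),interpolation=cv2.INTER_CUBIC);k=800/120
    pts=[[*(c+u*a_+v*b_),z] for z in(rim,rim+.03) for a_,b_ in((-.032,-.023),(.032,-.023),(.032,.023),(-.032,.023))]
    q=((proj(i,pts)-[x0,y0]+.5)*k).astype(np.int32)
    for j in(0,4): cv2.polylines(a,[q[j:j+4]],True,(255,0,255),1)
    tile.append(cv2.resize(a,(533,400)) if 0 else a)
cv2.imwrite("pics/d.png",cv2.resize(np.hstack(tile),(800,300))[...,::-1])
cv2.imwrite("pics/ds.png",tile[0][...,::-1])
```

```text
now [ 0.5424 -0.0862  0.1159] yaw -8.19 zaxis [ 0.      0.0011 -1.    ] t 16.2 F [ 0.1 -1.   0.1] open 0.0451 41.2287238240242
[0.5417, -0.0877, 0.0885, -8.2] t [-0.014 -0.004  0.229] a [-0.     -0.0003  0.0001]
```

View pics/ds.png

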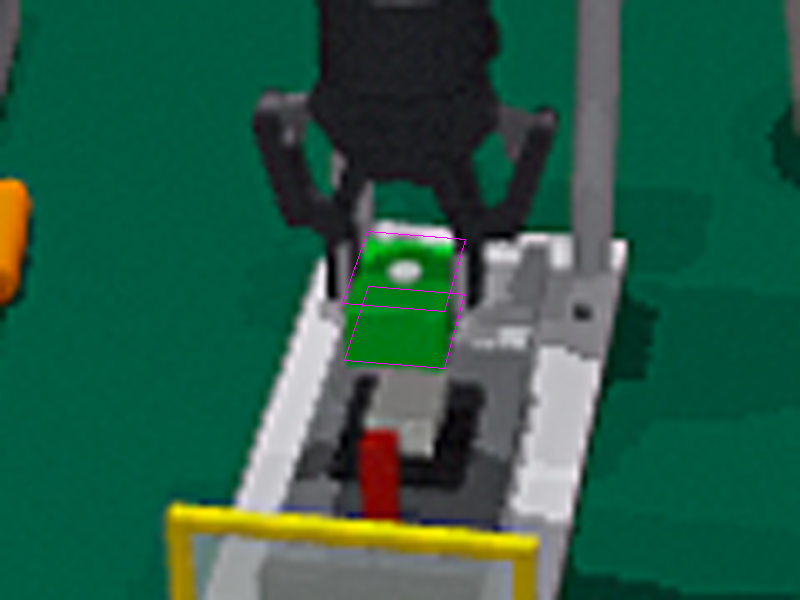

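View pics/d.png

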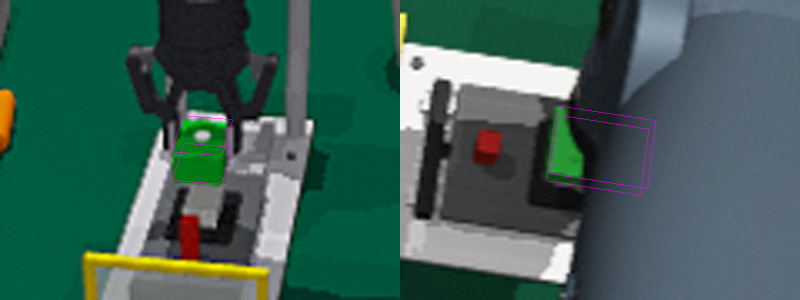

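The predicted cover outline (magenta) matches the green cover in both views, at side crop (345–460, 235–365), so the held offset is right. Lowering to a 1 cm gap.

Emit:
apply_moves(deltas=[{"ax":0,"ay":0,"az":0,"tx":-0.01,"ty":-0.004,"tz":0.06,"hand":1},{"ax":0,"ay":0,"az":0,"tx":-0.012,"ty":-0.004,"tz":0.12,"hand":1},{"ax":0,"ay":0,"az":0,"tx":-0.012,"ty":-0.004,"tz":0.17,"hand":1},{"ax":0,"ay":0,"az":0,"tx":-0.012,"ty":-0.004,"tz":0.21,"hand":1},{"ax":0,"ay":0,"az":0,"tx":-0.012,"ty":-0.004,"tz":0.225,"hand":1}])

```text
clock: 16.7
ee_pos: [0.5416, -0.0879, 0.0888]
eef_rot: [-2.374, -2.056, -0.001]
wrist_force: [-0.7, -0.5, -0.4]
opening: 0.045
grip_force: 41.2
```

Emit:
apply_moves(deltas=[{"ax":0,"ay":0,"az":0,"tx":0,"ty":0,"tz":0,"hand":1},{"ax":0,"ay":0,"az":0,"tx":0,"ty":0,"tz":0,"hand":1},{"ax":0,"ay":0,"az":0,"tx":0,"ty":0,"tz":0,"hand":1},{"ax":0,"ay":0,"az":0,"tx":0,"ty":0,"tz":0,"hand":1},{"ax":0,"ay":0,"az":0,"tx":0,"ty":0,"tz":0,"hand":1}])

```text
clock: 17.2
ee_pos: [0.542, -0.0879, 0.0896]
eef_rot: [2.375, 2.057, 0.002]
wrist_force: [-0.2, -0.1, -0.3]
opening: 0.0451
grip_force: 41.2
```

Run:
```python
from h import *
plan([[.5417,-.0875,.0885,-8.2]])
s=get_image("side");plan([]);plan([]);p=np.array(state()["ee_pos"]);rim=p[2]-.0085;u=np.array([.1426,.9898]);v=np.array([.9898,-.1426])
uv=proj(s,p)[0].astype(int);y0,x0=uv[1]-45,uv[0]-60;k=800/120
a=cv2.resize(s["color"][y0:y0+90,x0:x0+120],(800,600),interpolation=cv2.INTER_CUBIC)
def box(c,h,w,z,col):
    q=((proj(s,[[*(c+u*i+v*j),z] for i,j in((-h,-w),(h,-w),(h,w),(-h,w))])-[x0,y0]+.5)*k).astype(np.int32);cv2.polylines(a,[q],True,col,1)
c=p[:2]+u*.0022
box(c,.032,.023,rim,(255,0,255));box(c,.032,.023,rim+.03,(255,0,255))
n=np.array([.542,-.0852]);box(n,.025,.016,.07,(0,255,255));box(n,.025,.016,.052,(0,0,255));box(n,.04,.031,.052,(255,160,0))
cv2.imwrite("pics/e.png",a[...,::-1])
```

```text
now [ 0.542  -0.0879  0.0896] yaw -8.21 zaxis [ 1.1e-03  8.0e-04 -1.0e+00] t 17.2 F [-0.2 -0.1 -0.3] open 0.0451 41.228904873132706
[0.5417, -0.0875, 0.0885, -8.2] t [ 0.003 -0.003  0.009] a [ 0.0003 -0.0003 -0.0001]
now [ 0.542  -0.0879  0.0896] yaw -8.21 zaxis [ 1.1e-03  8.0e-04 -1.0e+00] t 17.25 F [ 0.2  0.2 -0.5] open 0.0454 41.22889369726181
now [ 0.542  -0.0879  0.0896] yaw -8.21 zaxis [ 1.1e-03  8.0e-04 -1.0e+00] t 17.25 F [ 0.2  0.2 -0.5] open 0.0454 41.22889369726181
```

View pics/e.png

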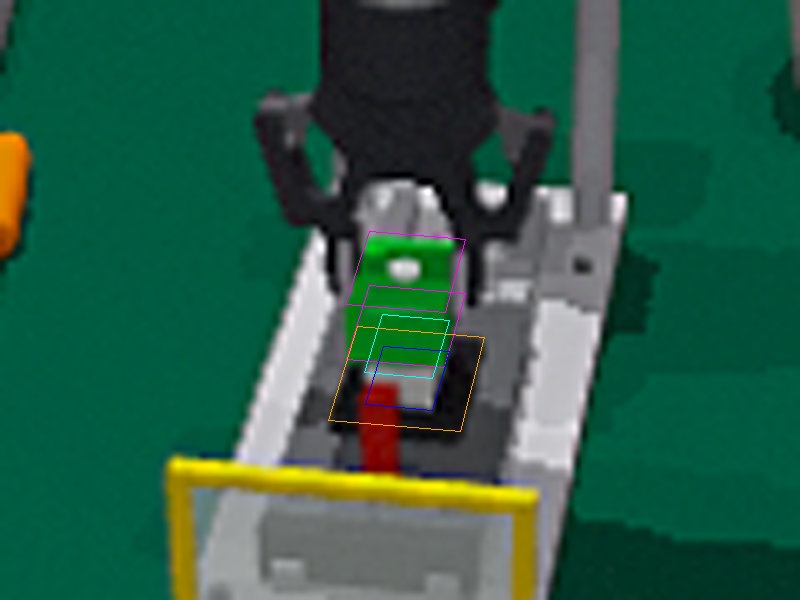

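The cover outline sits centred over the device outline in the side crop (cyan, about 405,345). The gap is about 11 mm, the cover is level, and there is no contact force.

```bash
python3 -c "
from workcell import *
print(close_job())"
```

```text
the job is handed in; nothing more can be done
None
```

The carriage is at the end stop, and the green cover is held level and centred over the device with a gap of about 11 mm, not touching; the job was handed in at about 17 s and no verdict came back.

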